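# Inspect an engine cylinder through its plug hole with a rigid scope

### The job

Slide the blue tray with the engine cylinder on it into the slotted rails of the inspection stand, fully home against the end stop, and let go of it. Then lift the inspection scope out of its dock and lower its rod upright through the ring lamp and the plug hole, touching neither, until the lens tip is 30 mm below the mouth of the plug hole. Finish while holding the scope there, still and centred in the hole, for the picture; leave the other things on the bench where they are.

Things in the scene. Friction and masses are not known exactly. Their poses are not given: they have to be found in the camera images.
- stand: fixed stand: two aluminium rails 104 mm long with a slot 103 mm wide between them (lips overhang it 6 mm, 10 to 15 mm above the bench), splayed lead-in 32 mm longer at the open end, end stop at the other; no floor. Origin: on the bench under the lamp's centre. x axis runs along the rails from open end (-52 mm, lead-in -84) to stop face (+52 mm). Lamp post 106 mm high at y = +65 to +105 mm
- lamp_opening (a point): centre of the round opening, 26 mm in diameter, of the black ring lamp of the stand, at its upper face, 98 mm above the bench. The ring is 72 mm in outer diameter and 14 mm thick (84 to 98 mm above the bench). When the tray is home the plug hole is right under it
- tray: blue carrier tray, loose, 0.5 kg, sliding on the bench: deck 104 mm long (x), 100 mm wide (y), 6 mm thick; at its -x end a 40 mm wide tongue with an upright black grip. Origin: centre of the deck's underside, under the nest that holds the cylinder. x axis points away from the grip, the way it goes in. Home when its origin is on the stand's origin and its x axis along the stand's
- tray_grip (a point): point to pinch on the upright grip of the tray: 48 mm above the bench, on the grip's centre line, 112 mm behind the tray's origin (x = -112 mm). The grip is 14 mm thick along the tray's y, 34 mm long along its x, its top 66 mm above the bench. Axes as the tray's
- engine_cylinder: finned aluminium engine cylinder, loose, 0.35 kg, 75 mm in diameter over the fins, 66 mm high, standing in the shallow nest of the tray (play 1 mm), plug hole up; its top is 72 mm above the bench. Origin: centre of its underside; z up
- plug_hole (a point): centre of the mouth of the plug hole, on top of the cylinder, 66 mm above its underside. The hole is 18 mm in diameter and 18 mm deep, then widens to the 40 mm bore, which goes down to the tray's deck
- dock: dark bracket in which the scope hangs, fixed to the bench: base plate 90 x 76 mm, upright plate on its +x side, and a top plate with an 18 mm hole; the top face of the top plate is 115 mm above the bench. Origin: on the bench under the hole; z up
- scope: cordless scope, 0.12 kg, upright in the dock. Origin: lens tip at the lower end of its rod; z up along the rod. Steel rod 6 mm thick to z = 94 mm (black rings each 10 mm, a yellow one 30 mm above the tip), nose 14 mm thick to 103 mm, grey box handle 26 (x) x 34 (y) mm from 103 to 175 mm. In the dock the handle rests on the top plate, nose in its hole with 2 mm play, tip 12 mm above the bench
- scope_tip (a point): the lens tip, lower end of the rod (same point and axes as the scope)
- scope_grip (a point): middle of the scope's handle, 142 mm above the lens tip, the point to pinch across the 26 mm thickness (along the scope's x axis). Axes as the scope's
- spark_plug: the spark plug that was taken out, 62 mm long, 19 mm thick, lying on the bench. Leave alone
- screwdriver: screwdriver with red handle, 211 mm long, 26 mm thick, lying along its y axis. Leave alone
- safety_glasses: black-framed glasses, 138 x 139 x 40 mm, lying open. Leave alone
- oil_bottle: small white dropper bottle with blue cap, 27 mm in diameter, 70 mm high. Leave alone
- sanding_block: brown sanding block 67 x 112 x 26 mm. Leave alone
- flap_brush: flap wheel standing on its face, 59 mm in diameter, its shank up, 92 mm high. Leave alone
- wax_tin: round red tin with brass-coloured lid, 77 mm in diameter, 33 mm high. Leave alone
Mind the look-alikes: they are no part of the job. Of the things like the scope, leave any that is green; of the rest the smaller one is meant.

How it is judged (in metres and radians):
On the way, in this order (a step that is already met when the one before it is completed fails the run):
1. the tray with the cylinder is home in the rails and let go (horizontal distance between tray and stand below 0.005 m and angle between the x axis of tray and the x axis of stand, either way round below 0.06 rad and horizontal distance between engine_cylinder and tray below 0.005 m and contact force between the fingers and tray below 0.2 N), for 0.3 s.
2. the scope is lifted clear of the dock (height (world z) of scope_tip above 0.098 m and contact force between scope and dock below 0.2 N and contact force between the fingers and scope above 1 N), for 0.1 s.
At the end, for the whole second after the job is handed in: Tray home in the rails (within 5 mm and 0.06 rad), cylinder upright in its nest; scope held by the fingers alone, still, upright within 0.07 rad, its tip 23 to 37 mm below the mouth of the plug hole and within 4 mm of its axis, touching neither lamp, cylinder nor tray (horizontal distance between tray and stand below 0.005 m and angle between the x axis of tray and the x axis of stand, either way round below 0.06 rad and horizontal distance between engine_cylinder and tray below 0.005 m and angle between engine_cylinder's own z axis and vertical below 0.05 rad and horizontal distance between scope_tip and plug_hole below 0.004 m and angle between scope's own z axis and vertical below 0.07 rad and z of scope_tip in the frame of plug_hole between -0.037 and -0.023 m and contact force between the fingers and scope above 1 N and linear speed of scope below 0.02 m/s and contact force between scope and engine_cylinder below 0.2 N and contact force between scope and stand below 0.2 N and contact force between scope and tray below 0.2 N); the arm keeps its last pose, push and grip.
It fails at once if the scope touches the cylinder or the walls of the plug hole (contact force between scope and engine_cylinder above 0.5 N).
It fails at once if the scope touches the stand or its lamp ring (contact force between scope and stand above 0.5 N).
It fails at once if the cylinder is tipped (angle between engine_cylinder's own z axis and vertical above 0.3 rad).
It fails at once if another thing on the bench is shifted (distance of any of spark_plug, screwdriver, safety_glasses, oil_bottle, sanding_block, flap_brush, wax_tin from where it was at the start of the episode above 0.03 m).
It also fails if it takes over 72 s, if anything falls off the work surface, if the arm or the gripper's body presses on something with over 40 N, if the wrist force passes 120 N, or if a joint passes its speed limit or range.

### The arm

A 6-joint arm with a two-finger parallel gripper is mounted at the origin on the work surface; the furniture and walls round the work are solid. World frame = base frame: x ahead of the robot, y to its left, z up, the work surface at z = 0. Lengths are in mm, angles in rad, forces in N, time in s.
With the tool pointing down it reaches from about 275 to 1000 mm from the base axis. Payload 8.4 kg.
Tool frame: the origin (TCP) lies at the very end of the fingers, on their centre line; the grasp point (between the pads) lies 19 mm behind it; z points along the fingers, y is the line along which they close (so a half turn about z gives the same grasp; the last joint's range is limited). The gripper opens to 85 mm and grips with 20 to 120 N. Pads are 22 mm wide; open, the fingers measure 114 mm over their backs; the gripper's body (76 mm by 85 mm) begins 54 mm behind the grasp point. The pads swing forward as they close: fully open they stand 13 mm farther back than shut.
Start: joints at [1.239, 0.353, 1.633, -0, 1.155, -0.002], TCP at [202.407, 591.32, 231.281] pointing down, gripper open.
Joint ranges: [-2.63, 2.63], [-0.92, 2.1], [0.06, 2.66], [-1.3, 4.44], [0, 2.69], [-3.02, 3.02]. Speed limits (rad/s): [2.22, 2.22, 2.79, 3.14, 3.14, 3.14].

### API

Orientations are given as [roll, pitch, yaw] about the fixed x, y, z axes, in that order (R = Rz(yaw) Ry(pitch) Rx(roll)).
In Python, from rig import sensors, grab_frame, camera_params, order gives the robot as it stands. The module is installed in compiled form; this text tells all that it offers.
- The arm moves only by the tool move_arm, never from a script. Its argument "motion" is a list of rows, each a list of 7 numbers: the turn, a rotation vector about the tool's x, y, z in fractions of the full range, 1 being pi/2 rad, then the shift along the tool's x, y, z in parts of the range, where 1.0 means 100 cm, then the finger opening in m, from 0 to 0.0854. A call has 1 to 8 rows; each row is the pose to reach, as a shift and turn from the pose commanded when the call began, along the tool's axes at that moment; what a row does not reach only later rows make up. A row lasts 1/8 s, in which the tool goes at most 62.5 mm and 10.7 degrees, less where a joint would pass 70% of its speed; a pose out of reach is approached as far as the arm can. No shift or turn number may pass 1 either way. A call with a gripper value outside its range is refused whole. The fingers move at their own pace and stop on an object; "grip_force" is the grip in N (left out, the last holds). Time passes only in rows, so rows that repeat a pose let the fingers close. It gives the time, the measured TCP pose, the force, the opening and the grip force at its end, in the units of the state.
- sensors.sense(): the state, without advancing time (a new reading comes with each control period).
- grab_frame(name): name is "side" or "top" or "wrist"; returns (picture, depth): 420x560x3 uint8, red, green, blue; 420x560 float32, mm along the optical axis (not along the pixel's ray), 0 where there is no reading.
- camera_params(name): a dict with "camera_matrix" (3x3 intrinsics, pixels), "k1" (the pictures are not rectified: a ray, as slopes to the right and down, at radius r is drawn at 1 + k1 r^2 times it, then the intrinsics apply), "world_from_camera" (4x4, takes a point from camera to world coordinates). Camera axes: x right, y down, z forward; pixel columns grow to the right and rows downward; lengths in mm; the calibration is good to about 2 mm. A picture is of the moment at which its call begins: read the wrist's pose just before it. camera_params takes no time and is no camera call; for the wrist camera it gives the pose at the moment of the call.
- order.sign_off(): hands the job in; it is judged then, once.
The state is a dict: "clock": time; "qpos": joint angles; "qvel": joint speeds; "joint_efforts": joint torques, N m; "eef_pos": TCP position; "tcp_rot": TCP orientation; "contact_force": force on the tool from outside, world axes, zero at the start; "wrist_torque": the same for the moment, N m; "opening": opening from 0.0 (shut) to 1.0 (fully open); "grasp_force": force on a finger pad.
Only numpy, scipy, OpenCV 4.12 (cv2) and the standard library are available. Lean on these libraries where they do the work, as an engineer would, in place of code of your own. Each camera call takes 0.05 s, during which the arm holds its last target. There are 200 camera calls.

## Working session

There is one attempt and no reset: what is moved stays moved. The work goes in short steps, Python scripts to look and compute and a tool call to move; the robot and the scene stay as the last step left them, time stands still between calls to the robot, and variables do not carry over. Pictures are saved under pics/ and viewed, at most 10 in all, crops included, and the job is handed in when it is done.

Besides the shell and the picture viewer there is one more tool, called after "Call:" by a JSON object that holds its "fn" and its "kwargs". move_arm: Moves the arm, as the interface text tells. Its arguments: {"type":"object","properties":{"motion":{"type":"array","items":{"type":"array","items":{"type":"number"}}},"grip_force":{"type":"number"}},"required":["motion"]}

```bash
mkdir -p pics
cat > h.py <<'E'
import numpy as np, cv2
from rig import sensors, grab_frame, camera_params, order
from scipy.spatial.transform import Rotation as R
def ray(p,uv):
    K=np.array(p["camera_matrix"]);k1=p["k1"]
    d=(np.array(uv,float).reshape(-1,2)-K[:2,2])/[K[0,0],K[1,1]]
    u=d.copy()
    for _ in range(20): u=d/(1+k1*(u**2).sum(1,keepdims=True))
    return np.c_[u,np.ones(len(u))]
def onplane(p,uv,z):
    T=np.array(p["world_from_camera"]);r=ray(p,uv)@T[:3,:3].T;o=T[:3,3]
    return o+r*((z-o[2])/r[:,2:])
def cloud(p,depth):
    h,w=depth.shape;v,u=np.mgrid[:h,:w]
    T=np.array(p["world_from_camera"])
    P=ray(p,np.c_[u.ravel(),v.ravel()])*depth.reshape(-1,1)
    return (P@T[:3,:3].T+T[:3,3]).reshape(h,w,3)
def save(n,im): cv2.imwrite(f"pics/{n}.png",im[:,:,::-1])
def snap(cam):
    p=camera_params(cam);im,d=grab_frame(cam);return p,im,d
def delta(target_xyz,yaw):
    "shift in tool axes (m) and turn about tool z for tool-down pose"
    s=sensors.sense();Rt=R.from_euler('xyz',s["tcp_rot"])
    return Rt.inv().apply(np.array(target_xyz)-s["eef_pos"])/1000,(Rt.inv()*R.from_euler('xyz',[np.pi,0,yaw])).as_rotvec()
E
python3 - <<'E'
from h import *
print(sensors.sense())
a=[]
for c in("top","side","wrist"):
    p,im,d=snap(c);save(c+"0",im);np.savez(f"{c}0.npz",im=im,d=d,T=p["world_from_camera"],K=p["camera_matrix"],k1=p["k1"])
    print(c,np.round(p["world_from_camera"],2).tolist(),np.round(p["camera_matrix"],1).tolist(),p["k1"])
E
```

```text
{'clock': 0.0, 'qpos': array([ 1.23855894e+00,  3.53666624e-01,  1.63412815e+00,  1.34284750e-05,
        1.15516529e+00, -2.40960111e-03]), 'qvel': array([-0.00095234,  0.00114538, -0.00140498,  0.0016248 , -0.00182403,
        0.00086265]), 'joint_efforts': array([-2.45624142e-03, -6.05246258e+01, -3.42067981e+01, -3.14418203e-04,
        9.27915884e-03,  5.13361556e-06]), 'eef_pos': array([202.2761106 , 590.87412619, 230.55268772]), 'tcp_rot': array([-3.14022528e+00, -1.55726325e-05,  2.81175942e+00]), 'contact_force': array([-0.59413097, -0.06033879,  0.21423356]), 'wrist_torque': array([ 0.03350096, -0.02838288,  0.01853065]), 'grasp_force': 0.0, 'opening': 1.000640041055554}
top [[0.01, -1.0, 0.06, 469.79], [-1.0, -0.01, -0.01, -28.51], [0.01, -0.06, -1.0, 1711.23], [0.0, 0.0, 0.0, 1.0]] [[450.9, 0.0, 281.3], [0.0, 450.9, 212.9], [0.0, 0.0, 1.0]] -0.053045777521716096
side [[1.0, -0.0, -0.03, 584.65], [0.02, -0.62, 0.78, -929.81], [-0.02, -0.78, -0.62, 822.43], [0.0, 0.0, 0.0, 1.0]] [[396.2, 0.0, 278.3], [0.0, 396.2, 205.3], [0.0, 0.0, 1.0]] -0.10440874528996644
wrist [[0.32, 0.9, 0.29, 126.77], [0.95, -0.31, -0.1, 618.22], [-0.0, 0.31, -0.95, 373.83], [0.0, 0.0, 0.0, 1.0]] [[375.4, 0.0, 278.2], [0.0, 375.4, 206.9], [0.0, 0.0, 1.0]] -0.04616175566325879
```

View pics/top0.png

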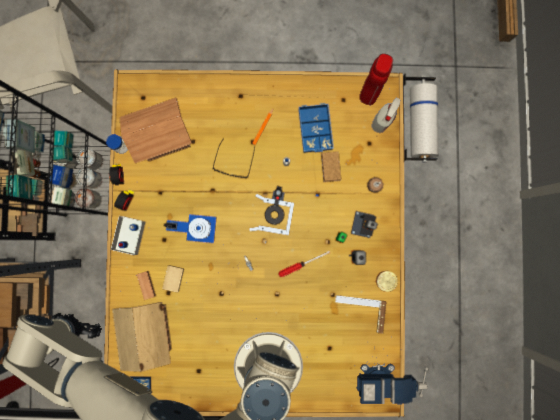

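View pics/side0.png

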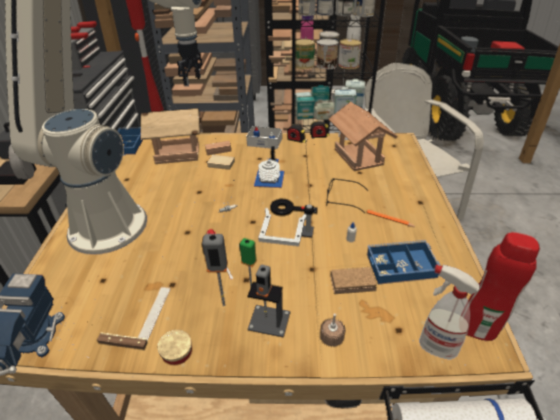

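Top view: the tray is at (198,229) with its grip at (172,226), and the stand at (277,213) opens to the left. The candidates for the scope are a green one at (341,238), a black one at (359,257), and one in a dock at (365,222). In the side view they are at (248,252), (215,250) and (263,280).

Run:
```python
from h import *
z=np.load("side0.npz");im=z["im"]
c=cv2.resize(im[220:345,180:310],None,fx=4,fy=4,interpolation=cv2.INTER_CUBIC)
z=np.load("top0.npz");t=z["im"]
c2=cv2.resize(t[200:280,320:390],None,fx=4,fy=4,interpolation=cv2.INTER_CUBIC)
o=np.zeros((500,800,3),np.uint8);o[:c.shape[0],:c.shape[1]]=c;o[:320,520:800]=c2;save("crop1",o)
p=dict(camera_matrix=z["K"],k1=float(z["k1"]),world_from_camera=z["T"])
C=cloud(p,z["d"])
for n,(u,v) in dict(tray=(198,229),grip=(172,226),stand=(277,213),green=(341,238),blk=(359,257),dock=(365,222),bench=(300,250)).items(): print(n,np.round(C[v,u]))
# tops near scopes
for n,(u,v) in dict(green=(341,238),blk=(359,257),dock=(365,222)).items():
    s=C[v-14:v+14,u-14:u+14].reshape(-1,3); m=s[:,2]>s[:,2].max()-15; print(n,s[:,2].max(),s[m].mean(0),m.sum())
```

```text
tray [512. 269.   8.]
grip [520. 355.  64.]
stand [577. -28.  -1.]
green [ 483. -247.  175.]
blk [ 421. -298.  239.]
dock [ 540. -338.  132.]
bench [ 437. -117.   -5.]
green 1711.2287711648623 [ 469.78953609  -28.51036918 1711.22877116] 3
blk 1711.2287711648623 [ 469.78953609  -28.51036918 1711.22877116] 2
dock 1711.2287711648623 [ 469.78953609  -28.51036918 1711.22877116] 8
```

View pics/crop1.png

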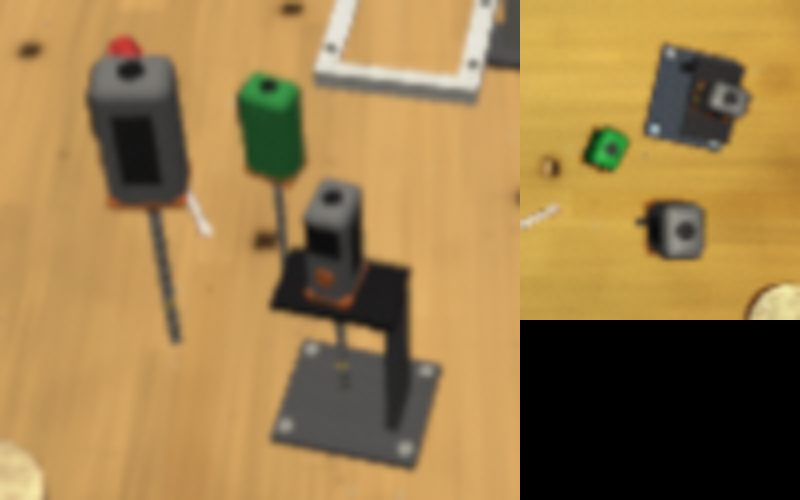

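View pics/wrist0.png

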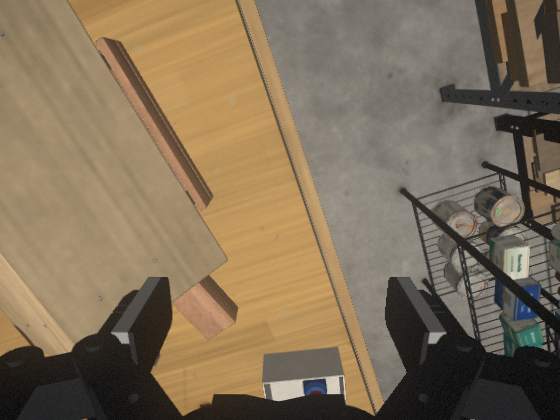

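Crop: the grey docked scope (top (365,222), side (263,280)) is the smaller of the two grey ones, so it is the target. The large grey one at (359,257) and the green one at (341,238) stay put. The wrist view shows the board to the side of the tray. Next I go above and behind the tray grip.

The manual's scale: turns go in shares of pi/2 rad. Converting my numbers, 1.241 rad / 1.5708 = 0.79.

Call:
{"fn": "move_arm", "kwargs": {"motion": [[0,0,0.1146,-0.045,-0.01,0.004,0.085],[0,0,0.2292,-0.09,-0.02,0.008,0.085],[0,0,0.3438,-0.135,-0.03,0.012,0.085],[0,0,0.4584,-0.18,-0.04,0.016,0.085],[0,0,0.573,-0.225,-0.05,0.02,0.085],[0,0,0.6875,-0.27,-0.06,0.024,0.085],[0,0,0.79,-0.32,-0.072,0.028,0.085],[0,0,0.79,-0.358,-0.08,0.031,0.085]]}}

```text
clock: 1.15
eef_pos: [516.7, 398.2, 199.8]
tcp_rot: [-3.141, 0.0, 1.568]
contact_force: [-0.9, 0.6, -0.9]
opening: 0.997
grasp_force: 0.0
```

Run:
```python
from h import *
s=sensors.sense();print(s["eef_pos"],s["tcp_rot"],s["qvel"])
p,im,d=snap("wrist");save("w1",im);np.savez("w1.npz",im=im,d=d,T=p["world_from_camera"],K=p["camera_matrix"],k1=p["k1"])
C=cloud(p,d)
hsv=cv2.cvtColor(im,cv2.COLOR_RGB2HSV)
m=cv2.inRange(hsv,(100,100,40),(125,255,255))
ok=(m>0)&(d>0)&(C[:,:,2]<15)&(C[:,:,2]>-5)
q=C[ok][:,:2];print(len(q),np.median(C[ok][:,2]))
print(cv2.minAreaRect(q.astype(np.float32)))
```

```text
[516.66422444 398.24468019 199.82679404] [-3.14130965e+00  4.20412975e-04  1.56771996e+00] [-0.43985992  0.1809238  -0.22577118  0.00415668  0.04163189 -0.50389641]
4599 6.555217084141759
((517.447021484375, 302.13006591796875), (184.29566955566406, 98.24827575683594), 85.08234405517578)
```

View pics/w1.png

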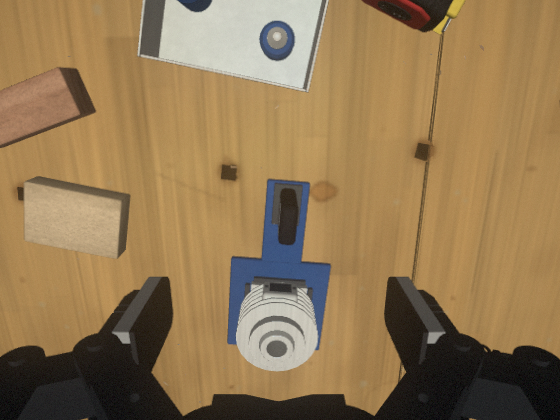

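Wrist view: the tray deck's left and right corners are at (230,258) and (330,264), the grip is at (288,215), the cylinder at (277,335). It is slightly turned. Now I measure with the arm at rest.

```bash
cat > tray.py <<'E'
from h import *
def meas():
    p,im,d=snap("wrist");C=cloud(p,d);X,Y,Z=[C[:,:,i] for i in range(3)]
    hsv=cv2.cvtColor(im,cv2.COLOR_RGB2HSV)
    blue=(cv2.inRange(hsv,(100,100,40),(125,255,255))>0)
    n,L,st,ce=cv2.connectedComponentsWithStats(blue.astype(np.uint8))
    i=1+np.argmax(st[1:,4]); m=L==i
    P=onplane(p,np.argwhere(m)[:,::-1],6.0); uv=np.argwhere(m)
    # edges per row: deck rows only
    l=[];r=[];tl=[];tr=[]
    for v in np.unique(uv[:,0]):
        x=uv[uv[:,0]==v][:,1]; w=x.max()-x.min()
        a,b=onplane(p,[[x.min()-.5,v],[x.max()+.5,v]],6.0)
        W=np.linalg.norm(a-b)
        if 95<W<105:l.append(a);r.append(b)
        if 35<W<44:tl.append(a);tr.append(b)
    def fit(q):
        q=np.array(q);k=np.polyfit(q[:,1],q[:,0],1);return k
    out={}
    for n,a,b in(("deck",l,r),("tongue",tl,tr)):
        if len(a)>5:
            ka,kb=fit(a),fit(b);print(n,len(a),"slopes",ka[0],kb[0],"mid x at y300:",(np.polyval(ka,300)+np.polyval(kb,300))/2,np.polyval(kb,300)-np.polyval(ka,300), "y",np.min([q[1] for q in a]),np.max([q[1] for q in a]))
    print("tongue end y",onplane(p,[[ce[i][0],st[i][1]]],6.0))
    g=(Z>58)&(Z<72)&(abs(X-516)<40)&(Y>320)&(Y<440)&(d>0)
    G=C[g]
    if len(G)>20:print("grip",len(G),np.median(G[:,2]),cv2.minAreaRect(G[:,:2].astype(np.float32)),G.mean(0))
    return p,im,d,C
E
python3 - <<'E'
from tray import *
s=sensors.sense();print(s["eef_pos"],s["tcp_rot"])
p,im,d,C=meas()
c=C[(C[:,:,2]>66)&(C[:,:,2]<78)&(abs(C[:,:,0]-512)<50)&(abs(C[:,:,1]-285)<60)]
print("cyl top",len(c),c.mean(0),np.median(c[:,2]))
# stand via top cam white
z=np.load("top0.npz");p=dict(camera_matrix=z["K"],k1=float(z["k1"]),world_from_camera=z["T"]);C=cloud(p,z["d"])
t=z["im"];w=(t.min(2)>170);
w[:180]=0;w[250:]=0;w[:,:240]=0;w[:,310:]=0
print("stand white",cv2.minAreaRect(onplane(p,np.argwhere(w)[:,::-1],15.)[:,:2].astype(np.float32)),w.sum())
dk=(t.max(2)<75);dk[:195]=0;dk[230:]=0;dk[:,:255]=0;dk[:,287:]=0
print(onplane(p,[np.argwhere(dk)[:,::-1].mean(0)],98.),dk.sum())
E
```

```text
[519.98849339 396.05790186 199.47026643] [3.13994286e+00 1.56993765e-03 1.56839305e+00]
deck 79 slopes 0.0770349089546135 0.08586306757098296 mid x at y300: 517.2225296357685 98.69238526229407 y 214.7745659191467 308.1161162368745
tongue 75 slopes 0.08705271238998713 0.08442958777632661 mid x at y300: 517.390532472917 38.590433804656584 y 316.82798918605783 391.89255776284233
tongue end y [[516.5427174  394.71167461   6.        ]]
grip 711 65.9560966451038 ((524.1053466796875, 373.50177001953125), (32.83677673339844, 14.070080757141113), 85.0652084350586) [523.95624362 374.83059603  65.51246259]
cyl top 1889 [514.50550747 263.30984004  68.82137477] 67.6325257173549
stand white ((567.3526611328125, -8.965087890625), (145.59881591796875, 138.3733673095703), 80.91511535644531) 371
[[575.72109173 -18.80141204  98.        ]] 182
```

Call:
{"fn": "move_arm", "kwargs": {"motion": [[0,0,0,-0.05,0.007,-0.03,0.085],[0,0,0,-0.1,0.014,-0.05,0.085],[0,0,0,-0.16,0.022,-0.08,0.085],[0,0,0,-0.22,0.03,-0.08,0.085],[0,0,0,-0.28,0.04,-0.08,0.085],[0,0,0,-0.34,0.048,-0.08,0.085],[0,0,0,-0.396,0.053,-0.08,0.085],[0,0,0,-0.396,0.053,-0.08,0.085]]}}

```text
clock: 2.25
eef_pos: [568.0, 0.8, 280.2]
tcp_rot: [-3.141, 0.001, 1.567]
contact_force: [-0.6, 0.3, -0.5]
opening: 0.995
grasp_force: 0.0
```

Call:
{"fn": "move_arm", "kwargs": {"motion": [[0,0,0,0,0,0,0.085],[0,0,0,0,0,0,0.085]]}}

```text
clock: 2.5
eef_pos: [568.0, 5.1, 280.2]
tcp_rot: [-3.141, -0.0, 1.572]
contact_force: [-0.1, 0.7, 0.3]
opening: 0.993
grasp_force: 0.0
```

Run:
```python
from h import *
s=sensors.sense();print(s["eef_pos"],s["tcp_rot"],abs(s["qvel"]).max())
p,im,d=snap("wrist");save("w2",im);np.savez("w2.npz",im=im,d=d,T=p["world_from_camera"],K=p["camera_matrix"],k1=p["k1"])
C=cloud(p,d);X,Y,Z=[C[:,:,i] for i in range(3)]
w=(im.min(2)>140)&(Z>5)&(Z<25);print(w.sum(),np.median(Z[w]));print(cv2.minAreaRect(C[w][:,:2].astype(np.float32)))
g=(Z>92)&(Z<104)&(im.max(2)<90)&(abs(X-575)<70);print("ring",g.sum(),np.median(Z[g]),C[g].mean(0))
ys,xs=np.where(w);print(xs.min(),xs.max(),ys.min(),ys.max())
```

```text
[567.99586889   5.10681271 280.19923944] [-3.14133171e+00 -3.64653949e-04  1.57235862e+00] 0.0030731320851050876
3414 15.383777764580515
((579.650146484375, -63.5369873046875), (650.2238159179688, 340.072021484375), 4.344418525695801)
ring 4871 98.34345527024209 [574.71736904 -15.34873596  98.22810492]
60 548 78 350
```

View pics/w2.png

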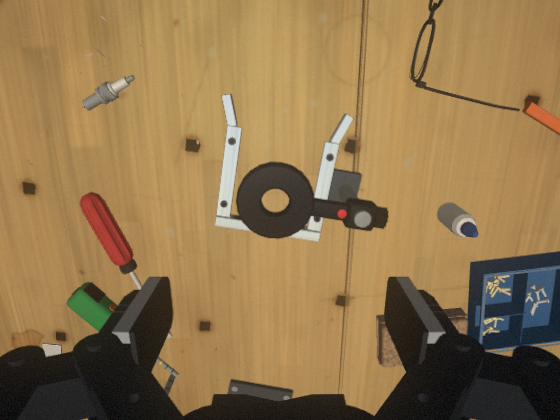

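The wrist view shows the stand's left rail from (237,128) to (223,225), the right rail from (330,142) to (310,235), the end bar at the bottom, and the lamp opening at (275,200). Fit these now.

```bash
cat > stand.py <<'E'
from h import *
def stand(p,im,d):
    w=im.min(2)>150; w[:90]=0;w[260:]=0;w[:,:200]=0;w[:,370:]=0
    res={}
    rl=[];rr=[]
    for v in range(132,162):   # left rail above ring / right rail
        x=np.where(w[v,215:250])[0]+215
        if len(x)>3: rl.append([x.min()-.5,x.max()+.5,v])
        x=np.where(w[v,305:345])[0]+305
        if len(x)>3: rr.append([x.min()-.5,x.max()+.5,v])
    out=[]
    for q in(rl,rr):
        q=np.array(q)
        for k in(0,1):
            P=onplane(p,q[:,[k,2]],15.);f=np.polyfit(P[:,1],P[:,0],1)
            f=np.polyfit(*(P[abs(np.polyval(f,P[:,1])-P[:,0])<1.5][:,[1,0]].T),1);out.append(f);print(len(P),"x at y-15",np.polyval(f,-15),"slope",f[0])
    # ring opening & outer
    dark=((im.max(2)<80)*255).astype(np.uint8)
    n,L,st,ce=cv2.connectedComponentsWithStats(255-dark)
    i=L[200,275]; m=(L==i).astype(np.uint8);print("opening px area",st[i][4])
    c,_=cv2.findContours(m,cv2.RETR_EXTERNAL,cv2.CHAIN_APPROX_NONE)
    P=onplane(p,c[0].reshape(-1,2),98.);Cc,r=cv2.minEnclosingCircle(P[:,:2].astype(np.float32));print("opening(both edges)",Cc,r)
    C=cloud(p,d);g=(C[:,:,2]>93)&(C[:,:,2]<103)&(im.max(2)<110)
    e,_=cv2.findContours(g.astype(np.uint8),cv2.RETR_EXTERNAL,cv2.CHAIN_APPROX_NONE)
    e=max(e,key=cv2.contourArea).reshape(-1,2);e=e[e[:,0]<300]
    P=onplane(p,e,98.)[:,:2];A=np.c_[2*P,np.ones(len(P))];s=np.linalg.lstsq(A,(P**2).sum(1),rcond=None)[0];print("outer circle",s[:2],np.sqrt(s[2]+s[0]**2+s[1]**2))
    # stop bar lower edge
    b=[]
    for u in range(222,318,3):
        y=np.where(w[205:250,u])[0]
        if len(y): b.append([u,205+y.max()+.5])
    P=onplane(p,b,15.);f=np.polyfit(P[:,0],P[:,1],1);print("end bar outer: y at x575",np.polyval(f,575),"slope",f[0])
E
python3 - <<'E'
from stand import *
z=np.load("w2.npz");stand(dict(camera_matrix=z["K"],k1=float(z["k1"]),world_from_camera=z["T"]),z["im"],z["d"])
E
```

```text
30 x at y-15 502.67304181784414 slope 0.1685827740258126
30 x at y-15 518.3052222866876 slope 0.1648050124696216
30 x at y-15 600.0731573891464 slope 0.5451992470202749
30 x at y-15 624.1067868306355 slope 0.25639328246653204
opening px area 538
opening(both edges) (564.72265625, -12.83275318145752) 12.77358627319336
outer circle [564.9019352  -14.71497405] 35.29701802344758
end bar outer: y at x575 -82.93925850123777 slope -0.16734100667633628
```

Converted, 0.086 rad / 1.5708 = 0.0547.

Call:
{"fn": "move_arm", "kwargs": {"motion": [[0,0,0,0.055,-0.007,0,0.085],[0,0,0.0127,0.11,-0.014,0,0.085],[0,0,0.0255,0.17,-0.02,0,0.085],[0,0,0.0382,0.23,-0.028,0.02,0.085],[0,0,0.0547,0.29,-0.036,0.06,0.085],[0,0,0.0547,0.345,-0.043,0.1,0.085],[0,0,0.0547,0.3685,-0.0433,0.15,0.085],[0,0,0.0547,0.3685,-0.0433,0.17,0.085]]}}

```text
clock: 3.55
eef_pos: [522.3, 374.9, 107.2]
tcp_rot: [-3.139, 0.001, 1.489]
contact_force: [0.5, -1.0, 0.5]
opening: 0.994
grasp_force: 0.0
```

Call:
{"fn": "move_arm", "kwargs": {"motion": [[0,0,0,0,0,0,0.085],[0,0,0,0,0,0,0.085],[0,0,0,0,0,0,0.085]]}}

```text
clock: 3.92
eef_pos: [525.9, 372.5, 112.2]
tcp_rot: [3.139, -0.002, 1.484]
contact_force: [-0.1, 0.5, 0.4]
opening: 0.993
grasp_force: 0.0
```

Run:
```python
from tray import *
s=sensors.sense();print(s["eef_pos"],s["tcp_rot"])
p,im,d,C=meas();save("w3",im)
print(delta([524.1,373.5,29],1.486))
```

```text
[525.85726216 372.50749791 112.19989841] [ 3.13942515e+00 -1.77962051e-03  1.48443489e+00]
deck 107 slopes 0.08121852283206421 0.0819591381092143 mid x at y300: 517.5410683780656 98.60090663920903 y 214.88173981967262 315.86498842051566
tongue 105 slopes 0.08931231285229928 0.08450942713651345 mid x at y300: 517.4150774335105 39.01249163051648 y 315.922181925214 395.13244508094846
tongue end y [[526.05866908 393.62039967   6.        ]]
grip 1438 65.9181646387272 ((524.0675048828125, 373.49041748046875), (33.06884765625, 13.844170570373535), 84.40616607666016) [524.12684395 374.93892014  65.52757798]
(array([ 0.00084764, -0.00196567,  0.08304323]), array([ 0.0020462 , -0.00164884, -0.00168439]))
```

Two views agree. Descend and pinch.

Call:
{"fn": "move_arm", "kwargs": {"motion": [[0,0,0,0.001,-0.002,0.03,0.085],[0,0,0,0.001,-0.002,0.055,0.085],[0,0,0,0.001,-0.002,0.075,0.085],[0,0,0,0.001,-0.002,0.083,0.085],[0,0,0,0.001,-0.002,0.083,0.04],[0,0,0,0.001,-0.002,0.083,0.01],[0,0,0,0.001,-0.002,0.083,0.005],[0,0,0,0.001,-0.002,0.083,0.005]], "grip_force": 40}}

```text
clock: 4.97
eef_pos: [523.5, 373.7, 28.0]
tcp_rot: [3.141, -0.001, 1.485]
contact_force: [0.6, -2.6, -1.6]
opening: 0.156
grasp_force: 39.1
```

Call:
{"fn": "move_arm", "kwargs": {"motion": [[0,0,0,0,0,0,0.005],[0,0,0,0,0,0,0.005],[0,0,0,0,0,0,0.005],[0,0,0,0,0,0,0.005]]}}

```text
clock: 5.48
eef_pos: [523.5, 373.6, 28.0]
tcp_rot: [3.141, -0.001, 1.485]
contact_force: [0.3, -1.3, 5.9]
opening: 0.16
grasp_force: 40.3
```

Run:
```python
from h import *
print(sensors.sense())
u=np.array([-.165,-.986]);n=np.array([.986,-.165]);O=np.array([564.7,-13.8])
for sx in(-260,-200,-150,-112):print(sx,delta([*(O+u*-sx*-1),29],1.405))
```

```text
{'clock': 5.475, 'qpos': array([ 6.17654643e-01,  6.17748056e-01,  1.72413868e+00, -2.26153231e-04,
        7.98541638e-01,  7.03444375e-01]), 'qvel': array([ 1.11355762e-03, -9.07279461e-04, -1.28647870e-03, -1.28791028e-04,
        1.11731246e-03,  1.34568584e-06]), 'joint_efforts': array([  0.0892701 , -65.41232586, -23.40350926,   0.26816446,
        -0.11197746,   0.2675817 ]), 'eef_pos': array([523.49349795, 373.64813263,  27.96701642]), 'tcp_rot': array([ 3.14059985e+00, -6.29417199e-04,  1.48516461e+00]), 'contact_force': array([ 0.26855444, -1.27767355,  5.86669548]), 'wrist_torque': array([-0.07570978,  0.01884197,  0.32175144]), 'grasp_force': 40.345062017440796, 'opening': 0.16033756496524668}
-260 (array([-0.12341375,  0.09501097, -0.00101634]), array([ 0.00096704, -0.00066887,  0.08016429]))
-200 (array([-0.18320368,  0.09020706, -0.00105874]), array([ 0.00096704, -0.00066887,  0.08016429]))
-150 (array([-0.23302863,  0.08620381, -0.00109407]), array([ 0.00096704, -0.00066887,  0.08016429]))
-112 (array([-0.27089559,  0.08316134, -0.00112093]), array([ 0.00096704, -0.00066887,  0.08016429]))
```

Converted, 0.08 rad / 1.5708 = 0.0509.

Call:
{"fn": "move_arm", "kwargs": {"motion": [[0,0,0.0064,-0.012,0.009,-0.0005,0.005],[0,0,0.0127,-0.028,0.021,-0.0005,0.005],[0,0,0.0223,-0.045,0.035,-0.0005,0.005],[0,0,0.0318,-0.065,0.05,-0.0005,0.005],[0,0,0.0382,-0.085,0.066,-0.0005,0.005],[0,0,0.0446,-0.103,0.08,-0.0005,0.005],[0,0,0.0509,-0.115,0.09,-0.0005,0.005],[0,0,0.0509,-0.121,0.095,-0.0005,0.005]]}}

```text
clock: 6.48
eef_pos: [607.3, 244.7, 28.0]
tcp_rot: [-3.141, -0.001, 1.403]
contact_force: [-4.4, 5.6, 4.3]
opening: 0.16
grasp_force: 40.2
```

Call:
{"fn": "move_arm", "kwargs": {"motion": [[0,0,0,0,0,0,0.005],[0,0,0,0,0,0,0.005],[0,0,0,0,0,0,0.005]]}}

```text
clock: 6.85
eef_pos: [607.5, 244.2, 28.0]
tcp_rot: [3.141, 0.001, 1.406]
contact_force: [0.9, -4.4, 4.0]
opening: 0.154
grasp_force: 40.2
```

Run:
```python
from h import *
s=sensors.sense();print(s["eef_pos"],s["tcp_rot"],s["contact_force"],s["wrist_torque"],s["opening"])
u=np.array([-.165,-.986]);n=np.array([.986,-.165]);O=np.array([564.7,-13.8])
for sx in(-260,-200,-150,-112):print(sx,delta([*(O+u*sx),28],1.405))
p,im,d=snap("wrist");save("w4",im)
C=cloud(p,d);hsv=cv2.cvtColor(im,cv2.COLOR_RGB2HSV);m=(cv2.inRange(hsv,(100,100,40),(125,255,255))>0)&(abs(C[:,:,2]-6)<5)
P=C[m][:,:2];a=(P-O)@u;b=(P-O)@n;k=(a>-200);print(a.min(),a.max(),b[k].min(),b[k].max())
for lo in range(-200,-100,20):
  q=b[(a>lo)&(a<lo+20)]
  if len(q):print(lo,q.min(),q.max())
for lo in(-290,-270,-230,-210):
  q=b[(a>lo)&(a<lo+10)]
  if len(q):print("tongue",lo,q.min(),q.max())
```

```text
[607.46975236 244.22374458  27.96421466] [3.14088133e+00 7.86631817e-04 1.40557956e+00] [ 0.91527447 -4.41280525  4.01390455] [-0.66708907 -0.16690686  0.0127752 ] 0.1535699363040564
-260 (array([-1.61969524e-03,  4.02128129e-04, -3.42252091e-05]), array([0.00071155, 0.00078643, 0.00057984]))
-200 (array([-6.16022937e-02,  3.66722951e-04,  1.29338485e-05]), array([0.00071155, 0.00078643, 0.00057984]))
-150 (array([-1.11587792e-01,  3.37218636e-04,  5.22330632e-05]), array([0.00071155, 0.00078643, 0.00057984]))
-112 (array([-1.49576772e-01,  3.14795357e-04,  8.21004664e-05]), array([0.00071155, 0.00078643, 0.00057984]))
-282.35723256892544 -180.89262321671148 -15.408714408464757 13.516106190791053
-200 -15.408714408464757 13.516106190791053
tongue -290 -19.78813052066524 18.167634827011405
tongue -270 -20.45990286494385 18.40279513005339
tongue -210 -14.356809010779326 12.02674681743609
```

View pics/w4.png

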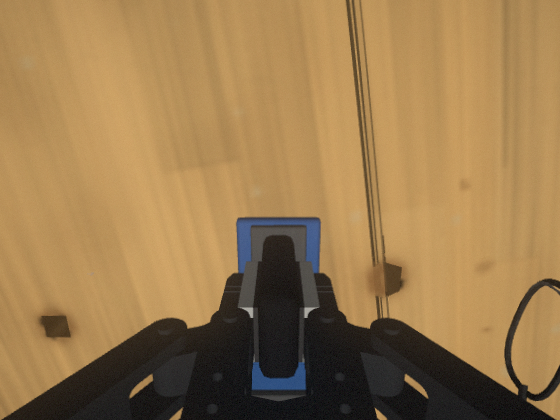

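The wrist view shows the tray gripped and square with the tool (grip at (278,310)). Glasses are clear at the right edge. Push in.

Call:
{"fn": "move_arm", "kwargs": {"motion": [[0,0,0,-0.01,0.0005,0,0.005],[0,0,0,-0.022,0.0005,0,0.005],[0,0,0,-0.035,0.0005,0,0.005],[0,0,0,-0.048,0.0005,0,0.005],[0,0,0,-0.06,0.0005,0,0.005],[0,0,0,-0.07,0.0005,0,0.005],[0,0,0,-0.08,0.0005,0,0.005],[0,0,0,-0.085,0.0005,0,0.005]]}}

```text
clock: 7.9
eef_pos: [593.9, 161.3, 27.9]
tcp_rot: [3.141, -0.001, 1.405]
contact_force: [1.1, 5.4, 4.1]
opening: 0.16
grasp_force: 39.9
```

Call:
{"fn": "move_arm", "kwargs": {"motion": [[0,0,0,-0.008,0,0,0.005],[0,0,0,-0.016,0,0,0.005],[0,0,0,-0.024,0,0,0.005],[0,0,0,-0.032,0,0,0.005],[0,0,0,-0.04,0,0,0.005],[0,0,0,-0.048,0,0,0.005],[0,0,0,-0.054,0,0,0.005],[0,0,0,-0.058,0,0,0.005]]}}

```text
clock: 8.9
eef_pos: [584.4, 104.3, 28.0]
tcp_rot: [3.141, -0.001, 1.405]
contact_force: [1.0, 6.2, 2.5]
opening: 0.161
grasp_force: 40.0
```

Run:
```python
from h import *
s=sensors.sense();print(s["eef_pos"],s["tcp_rot"],s["contact_force"],s["wrist_torque"],s["opening"])
O=np.array([564.7,-13.8]);u=np.array([-.165,-.986]);print(delta([*(O-112*u),28],1.405))
```

```text
[584.40119021 104.27923969  27.9737431 ] [ 3.14078231e+00 -1.27892150e-03  1.40487349e+00] [1.03574309 6.15927587 2.54715963] [ 0.86014252 -0.10000001 -0.00241385] 0.16145801425867648
(array([-7.74387022e-03,  5.86481796e-05, -3.61132160e-05]), array([ 0.00081042, -0.00127887, -0.00012703]))
```

Sliding freely. Now press gently to the stop.

Call:
{"fn": "move_arm", "kwargs": {"motion": [[0,0,0,-0.002,0,0,0.005],[0,0,0,-0.004,0,0,0.005],[0,0,0,-0.006,0,0,0.005],[0,0,0,-0.007,0,0,0.005],[0,0,0,-0.008,0,0,0.005],[0,0,0,-0.008,0,0,0.005]]}}

```text
clock: 9.65
eef_pos: [583.1, 96.5, 27.9]
tcp_rot: [3.141, -0.001, 1.405]
contact_force: [0.7, 3.4, 3.6]
opening: 0.156
grasp_force: 40.0
```

Call:
{"fn": "move_arm", "kwargs": {"motion": [[0,0,0,-0.001,0,0,0.005],[0,0,0,-0.001,0,0,0.005]]}}

```text
clock: 9.9
eef_pos: [583.0, 95.8, 27.9]
tcp_rot: [3.141, -0.001, 1.405]
contact_force: [0.9, 7.5, 3.2]
opening: 0.161
grasp_force: 39.9
```

Call:
{"fn": "move_arm", "kwargs": {"motion": [[0,0,0,-0.001,0,0,0.005],[0,0,0,-0.001,0,0,0.005]]}}

```text
clock: 10.15
eef_pos: [583.0, 95.8, 27.9]
tcp_rot: [3.141, -0.003, 1.405]
contact_force: [2.4, 12.7, 1.3]
opening: 0.159
grasp_force: 39.7
```

Contact with the stop: the force rises to 12.7 N without motion. Release and lift.

Call:
{"fn": "move_arm", "kwargs": {"motion": [[0,0,0,0.001,0,0,0.005],[0,0,0,0.001,0,0,0.03],[0,0,0,0.001,0,0,0.06],[0,0,0,0.001,0,0,0.085],[0,0,0,0.001,0,0,0.085],[0,0,0,0.001,0,0,0.085],[0,0,0,0.001,0,-0.03,0.085],[0,0,0,0.001,0,-0.06,0.085]]}}

```text
clock: 11.15
eef_pos: [582.3, 94.6, 88.1]
tcp_rot: [-3.141, 0.0, 1.405]
contact_force: [-0.3, 0.3, -0.6]
opening: 0.995
grasp_force: 0.0
```

Call:
{"fn": "move_arm", "kwargs": {"motion": [[0,0,0,0,0,-0.04,0.085],[0,0,0,0,0,-0.09,0.085],[0,0,0,-0.03,0,-0.15,0.085],[0,0,0,-0.06,0,-0.18,0.085],[0,0,0,-0.09,0,-0.19,0.085],[0,0,0,-0.09,0,-0.19,0.085],[0,0,0,-0.09,0,-0.19,0.085],[0,0,0,-0.09,0,-0.19,0.085]]}}

```text
clock: 12.15
eef_pos: [567.5, 6.7, 277.0]
tcp_rot: [-3.14, 0.0, 1.406]
contact_force: [-0.2, -0.5, 0.1]
opening: 0.994
grasp_force: 0.0
```

Run:
```python
from h import *
s=sensors.sense();print(s["eef_pos"],s["tcp_rot"])
p,im,d=snap("wrist");save("w5",im);np.savez("w5.npz",im=im,d=d,T=p["world_from_camera"],K=p["camera_matrix"],k1=p["k1"])
```

```text
[567.51612951   6.66602016 276.97810335] [-3.14027186e+00  1.16691477e-05  1.40555009e+00]
```

View pics/w5.png

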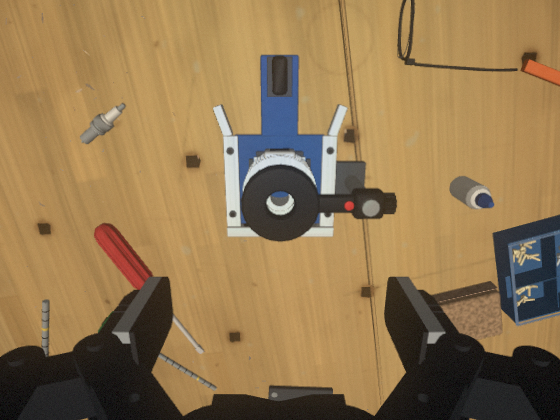

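The picture shows the tray square between the rails at the stop, the grip at (279,75), and the ring with the cylinder under it at (280,203). Check the numbers.

```bash
cat > chk.py <<'E'
from h import *
def circ(P):
    P=P[:,:2]
    for _ in range(4):
        A=np.c_[2*P,np.ones(len(P))];s=np.linalg.lstsq(A,(P**2).sum(1),rcond=None)[0];r=np.sqrt(s[2]+s[0]**2+s[1]**2)
        e=abs(np.hypot(*(P-s[:2]).T)-r);P=P[e<max(1.0,1.5*np.median(e))]
    return np.round(s[:2],2),round(r,2),len(P)
def chk(p,im,d):
    C=cloud(p,d);X,Y,Z=[C[:,:,i] for i in range(3)]
    near=np.hypot(X-565,Y+14)<60
    g=((Z>93)&(Z<103)&(im.max(2)<110)&near)
    c,h=cv2.findContours(g.astype(np.uint8),cv2.RETR_CCOMP,cv2.CHAIN_APPROX_NONE)
    o=max(c,key=cv2.contourArea)[:,0]; P=onplane(p,o,98.);P=P[P[:,0]<590]
    print("ring outer",circ(P))
    for q in sorted([c[i] for i in range(len(c)) if h[0][i][3]>=0],key=cv2.contourArea)[-1:]:
        print("opening",circ(onplane(p,q[:,0],98.)))
    g=(Z>60)&(Z<70)&(abs(X-583)<35)&(abs(Y-97)<40)
    print("grip",cv2.minAreaRect(C[g][:,:2].astype(np.float32)),g.sum())
    # tongue edges at z=6
    hsv=cv2.cvtColor(im,cv2.COLOR_RGB2HSV);b=(cv2.inRange(hsv,(100,100,40),(125,255,255))>0)&(np.hypot(X-583,Y-97)<60)
    R_=[]
    for v in np.unique(np.argwhere(b)[:,0]):
        x=np.where(b[v])[0];a,e=onplane(p,[[x.min()-.5,v],[x.max()+.5,v]],6.)
        if 36<np.linalg.norm(a-e)<42:R_.append((a+e)/2)
    R_=np.array(R_);k=np.polyfit(R_[:,1],R_[:,0],1);print("tray slope",k[0],"x at y=-13.8:",np.polyval(k,-13.8))
    print("cyl top region under lamp")
E
python3 - <<'E'
from chk import *
for f in("w2","w5"):
    z=np.load(f+".npz")
    try: chk(dict(camera_matrix=z["K"],k1=float(z["k1"]),world_from_camera=z["T"]),z["im"],z["d"])
    except Exception as e: print(e)
E
```

```text
ring outer (array([564.92, -14.71]), np.float64(35.31), 165)
opening (array([564.81, -14.51]), np.float64(12.92), 80)
grip ((0.0, 0.0), (0.0, 0.0), 0.0) 0
too many indices for array: array is 1-dimensional, but 2 were indexed
ring outer (array([565.12, -14.69]), np.float64(35.35), 164)
opening (array([565.02, -14.5 ]), np.float64(12.87), 80)
grip ((582.5032958984375, 94.6454849243164), (32.7599983215332, 13.699981689453125), 80.61759185791016) 595
tray slope 0.16560103059262035 x at y=-13.8: 564.1097227136569
cyl top region under lamp
```

The tray is home within about 1.5 mm, and the ring centre is (565,-14.6) in both views. Next, look at the dock from above.

Call:
{"fn": "move_arm", "kwargs": {"motion": [[0,0,0,-0.03,0.002,-0.03,0.085],[0,0,0,-0.07,0.004,-0.055,0.085],[0,0,0,-0.12,0.007,-0.055,0.085],[0,0,0,-0.17,0.01,-0.055,0.085],[0,0,0,-0.22,0.014,-0.055,0.085],[0,0,0,-0.27,0.017,-0.055,0.085],[0,0,0,-0.291,0.018,-0.055,0.085],[0,0,0,-0.291,0.018,-0.055,0.085]]}}

```text
clock: 13.2
eef_pos: [537.4, -284.5, 332.1]
tcp_rot: [-3.141, -0.001, 1.403]
contact_force: [0.3, 1.0, -1.5]
opening: 0.999
grasp_force: 0.0
```

Call:
{"fn": "move_arm", "kwargs": {"motion": [[0,0,0,0,0,0,0.085],[0,0,0,0,0,0,0.085],[0,0,0,0,0,0,0.085]]}}

```text
clock: 13.58
eef_pos: [537.7, -283.1, 332.9]
tcp_rot: [3.141, -0.0, 1.406]
contact_force: [-0.6, -0.5, 0.2]
opening: 0.996
grasp_force: 0.0
```

Run:
```python
from h import *
s=sensors.sense();print(s["eef_pos"],s["tcp_rot"])
p,im,d=snap("wrist");save("w6",im);np.savez("w6.npz",im=im,d=d,T=p["world_from_camera"],K=p["camera_matrix"],k1=p["k1"])
C=cloud(p,d);Z=C[:,:,2]
n=np.hypot(C[:,:,0]-540,C[:,:,1]+338)<80
for lo,hi in((180,194),(108,122),(1,12)):
    g=n&(Z>lo)&(Z<hi)&(d>0)
    if g.sum()>10:print(lo,g.sum(),np.median(Z[g]),cv2.minAreaRect(C[g][:,:2].astype(np.float32)))
```

```text
[ 537.69357938 -283.13199147  332.91605169] [ 3.14145324e+00 -7.04069737e-05  1.40603501e+00]
180 1064 186.79343869716743 ((529.25146484375, -350.0028381347656), (35.58362579345703, 26.07935333251953), 71.43014526367188)
108 1932 115.46848932200945 ((531.2855224609375, -350.1793518066406), (45.324127197265625, 72.11801147460938), 77.64628601074219)
1 3734 7.715249114321892 ((542.04150390625, -328.87750244140625), (140.7737579345703, 158.3320770263672), 77.30084228515625)
```

View pics/w6.png

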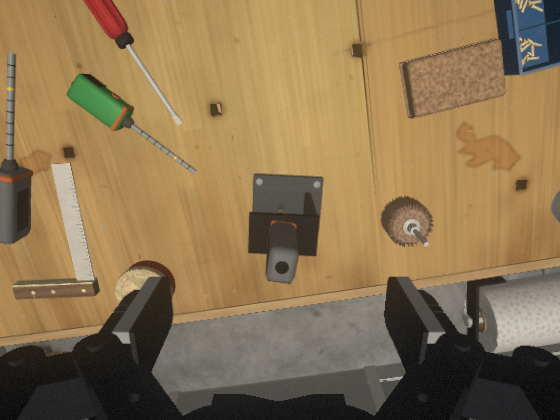

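Wrist view: the dock is at (285,235) with the scope's grey handle top at (283,265), standing upright. The green and the large grey look-alikes now lie on the bench at the left, untouched. Move closer for a second view.

Converted, 0.16 rad / 1.5708 = 0.1019.

Call:
{"fn": "move_arm", "kwargs": {"motion": [[0,0,0.0318,-0.02,0,0.02,0.085],[0,0,0.0637,-0.045,0.001,0.05,0.085],[0,0,0.1019,-0.06,0.002,0.08,0.085],[0,0,0.1019,-0.0675,0.0027,0.1,0.085],[0,0,0.1019,-0.0675,0.0027,0.103,0.085],[0,0,0.1019,-0.0675,0.0027,0.103,0.085],[0,0,0.1019,-0.0675,0.0027,0.103,0.085],[0,0,0.1019,-0.0675,0.0027,0.103,0.085]]}}

```text
clock: 14.62
eef_pos: [529.5, -351.0, 230.9]
tcp_rot: [3.14, 0.0, 1.245]
contact_force: [0.4, 0.4, -0.6]
opening: 0.997
grasp_force: 0.0
```

Run:
```python
from h import *
s=sensors.sense();print(s["eef_pos"],s["tcp_rot"],abs(s["qvel"]).max())
p,im,d=snap("wrist");save("w7",im);np.savez("w7.npz",im=im,d=d,T=p["world_from_camera"],K=p["camera_matrix"],k1=p["k1"])
for f in("w6","w7"):
    z=np.load(f+".npz");q=dict(camera_matrix=z["K"],k1=float(z["k1"]),world_from_camera=z["T"]);C=cloud(q,z["d"]);Z=C[:,:,2]
    n=np.hypot(C[:,:,0]-530,C[:,:,1]+350)<60
    for lo,hi in((184,192),(110,120)):
        g=n&(Z>lo)&(Z<hi)&(z["d"]>0)
        if g.sum()>10:
            P=C[g][:,:2].astype(np.float32);print(f,lo,g.sum(),np.median(Z[g]),cv2.minAreaRect(P),P.mean(0))
            if lo==184:
                m=cv2.morphologyEx(g.astype(np.uint8),cv2.MORPH_CLOSE,np.ones((5,5)));c=max(cv2.findContours(m,0,1)[0],key=cv2.contourArea)[:,0]
                print(" ray rect",cv2.minAreaRect(onplane(q,c,187.)[:,:2].astype(np.float32)))
r=cv2.minAreaRect
```

```text
[ 529.47670563 -351.00383894  230.85087206] [3.13996006e+00 4.29406491e-04 1.24544536e+00] 0.003857125817881538
w6 184 898 187.09742027733856 ((529.0752563476562, -349.41973876953125), (32.3570556640625, 24.459896087646484), 70.96436309814453) [ 529.5331 -348.1485]
 ray rect ((529.2977905273438, -348.229248046875), (31.864110946655273, 24.212207794189453), 71.42693328857422)
w6 110 1895 115.46019280780502 ((531.2855224609375, -350.1793518066406), (45.324127197265625, 72.11801147460938), 77.64628601074219) [ 532.3389 -346.2874]
w7 184 2287 187.11466957703212 ((529.5408325195312, -349.45843505859375), (32.66304016113281, 24.68659019470215), 70.3093032836914) [ 529.71857 -348.3673 ]
 ray rect ((529.8098754882812, -348.47772216796875), (32.01820373535156, 24.342912673950195), 71.34095764160156)
w7 110 3831 115.5123891500499 ((531.2459106445312, -350.202392578125), (44.70234680175781, 72.18329620361328), 77.85369110107422) [ 533.7918 -346.8577]
```

Call:
{"fn": "move_arm", "kwargs": {"motion": [[0,0,0,0.002,-0.0007,0.03,0.085],[0,0,0,0.0022,-0.0007,0.06,0.085],[0,0,0,0.0022,-0.0007,0.085,0.085],[0,0,0,0.0022,-0.0007,0.096,0.085],[0,0,0,0.0022,-0.0007,0.096,0.085],[0,0,0,0.0022,-0.0007,0.096,0.06],[0,0,0,0.0022,-0.0007,0.096,0.04],[0,0,0,0.0022,-0.0007,0.096,0.02]], "grip_force": 40}}

```text
clock: 15.68
eef_pos: [529.3, -349.0, 134.5]
tcp_rot: [3.141, 0.0, 1.245]
contact_force: [0.7, 0.2, -0.2]
opening: 0.371
grasp_force: 0.0
```

Call:
{"fn": "move_arm", "kwargs": {"motion": [[0,0,0,0,0,0,0.02],[0,0,0,0,0,0,0.02],[0,0,0,0,0,0,0.02],[0,0,0,0,0,0,0.02]]}}

```text
clock: 16.18
eef_pos: [529.3, -349.0, 134.4]
tcp_rot: [3.141, 0.0, 1.245]
contact_force: [-1.9, 1.4, 5.4]
opening: 0.302
grasp_force: 41.8
```

Grasped at 25.8 mm opening, as expected. Lift straight up.

Call:
{"fn": "move_arm", "kwargs": {"motion": [[0,0,0,0,0,-0.008,0.02],[0,0,0,0,0,-0.022,0.02],[0,0,0,0,0,-0.04,0.02],[0,0,0,0,0,-0.06,0.02],[0,0,0,0,0,-0.085,0.02],[0,0,0,0,0,-0.11,0.02],[0,0,0,0,0,-0.13,0.02],[0,0,0,0,0,-0.14,0.02]]}}

```text
clock: 17.18
eef_pos: [529.4, -349.1, 276.2]
tcp_rot: [3.139, 0.001, 1.245]
contact_force: [-0.2, 0.0, -0.9]
opening: 0.298
grasp_force: 41.0
```

Call:
{"fn": "move_arm", "kwargs": {"motion": [[0,0,0,0,0,0,0.02],[0,0,0,0,0,0,0.02],[0,0,0,0,0,0,0.02]]}}

```text
clock: 17.55
eef_pos: [528.6, -348.5, 272.8]
tcp_rot: [-3.14, -0.0, 1.245]
contact_force: [0.3, -0.4, -1.7]
opening: 0.298
grasp_force: 41.0
```

Run:
```python
from h import *
s=sensors.sense();print(s["eef_pos"],s["tcp_rot"],s["contact_force"],s["grasp_force"],s["opening"])
print(delta([565,-14.6,280],s["tcp_rot"][2]))
p,im,d=snap("wrist");save("w8",im);np.savez("w8.npz",im=im,d=d,T=p["world_from_camera"],K=p["camera_matrix"],k1=p["k1"])
# expected pixel for the tip, and depth points near the tool axis
T=np.array(p["world_from_camera"]);K=np.array(p["camera_matrix"])
e=s["eef_pos"]
for h in(-122.4,-92,-28):
    c=np.linalg.inv(T)@[e[0],e[1],e[2]+h,1];x=c[:2]/c[2];x=x*(1+p["k1"]*(x@x));print(h,x*K[0,0]+K[:2,2])
C=cloud(p,d);dz=C-e
g=(np.hypot(dz[:,:,0],dz[:,:,1])<12)&(dz[:,:,2]>-135)&(dz[:,:,2]<-30)&(d>0);print(g.sum())
P=C[g];
for lo in range(-130,-28,10):
    q=P[(P[:,2]-e[2]>lo)&(P[:,2]-e[2]<lo+10)]
    if len(q):print(lo,len(q),q.mean(0)-e)
print((P[:,2]-e[2]).min())
c=im[120:330,200:360];save("w8c",cv2.resize(c,None,fx=2.8,fy=2.8,interpolation=cv2.INTER_CUBIC))
```

```text
[ 528.59086447 -348.54368471  272.84439811] [-3.14011585e+00 -4.02547563e-04  1.24475877e+00] [ 0.26744648 -0.3641329  -1.67967111] 41.00429177284241 0.29828508585369873
(array([ 0.32801557, -0.07247867, -0.00691653]), array([-1.47679903e-03, -4.02547490e-04,  2.97240930e-07]))
-122.4 [279.39013485 199.25964839]
-92 [279.44776598 212.61055132]
-28 [279.62602439 254.11296054]
348
-130 5 [   1.17042452    1.15335762 -121.26437589]
-120 34 [   0.2165749     1.55708879 -115.07732021]
-110 39 [   0.25425413    1.6188706  -105.06908631]
-100 41 [  0.1913118    1.69741156 -94.99984725]
-90 45 [  0.2653729    1.75997366 -85.09765412]
-80 54 [  0.24669905   1.60245218 -74.71562479]
-70 59 [  0.07056934   1.69520407 -64.81870018]
-60 62 [  0.27505435   1.60334652 -55.52838533]
-50 9 [  0.06545616   2.3128715  -49.66180176]
-121.5288686906606
```

View pics/w8c.png

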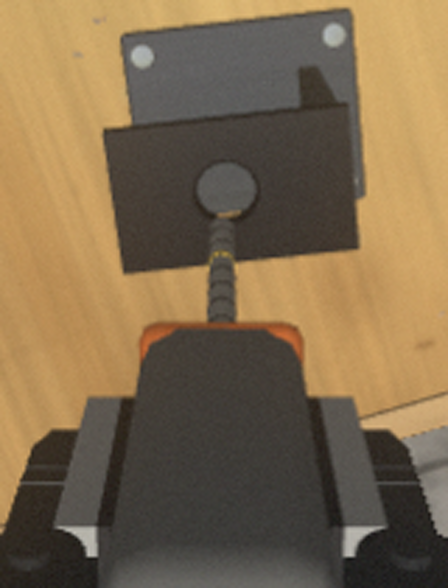

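The rod hangs straight and upright (crop: x ≈ 222, yellow ring at (222,255)). The dock hole is below it. Carry the scope over the lamp at this height, and locate the plug hole from w5.

Call:
{"fn": "move_arm", "kwargs": {"motion": [[0,0,0,0.02,-0.004,0,0.02],[0,0,0,0.06,-0.013,0,0.02],[0,0,0,0.11,-0.024,0,0.02],[0,0,0,0.16,-0.035,0,0.02],[0,0,0,0.21,-0.046,0,0.02],[0,0,0,0.26,-0.057,0,0.02],[0,0,0,0.3,-0.066,0,0.02],[0,0,0,0.3287,-0.0722,0,0.02]]}}

```text
clock: 18.6
eef_pos: [565.3, -11.4, 273.7]
tcp_rot: [-3.141, -0.0, 1.246]
contact_force: [-0.1, -0.1, -1.4]
opening: 0.299
grasp_force: 41.0
```

Call:
{"fn": "move_arm", "kwargs": {"motion": [[0,0,0,0,0,0,0.02],[0,0,0,0,0,0,0.02],[0,0,0,0,0,0,0.02],[0,0,0,0,0,0,0.02]]}}

```text
clock: 19.1
eef_pos: [565.7, -15.0, 273.8]
tcp_rot: [-3.142, 0.0, 1.244]
contact_force: [0.3, -0.2, -0.4]
opening: 0.3
grasp_force: 41.0
```

```bash
cat > tip.py <<'E'
from chk import *
def rod(C,d,e,yaw):
    dz=C-e;g=(np.hypot(dz[:,:,0],dz[:,:,1])<9)&(dz[:,:,2]>-135)&(dz[:,:,2]<-62)&(d>0);P=dz[g]
    t=np.array([np.cos(yaw),np.sin(yaw)]);a=[]
    for lo in range(-120,-62,10):
        q=P[(P[:,2]>lo)&(P[:,2]<lo+10)]
        if len(q)>5:
            n=np.array([-t[1],t[0]]);l=(q[:,:2]@n);l=(l.max()+l.min())/2;r=(q[:,:2]@t).max()-3
            a.append([lo+5,*(l*n+r*t)])
    return np.round(a,2),P[:,2].min() if len(P) else None
def hole(p,C,d,im,c0=(565,-14.6)):
    Z=C[:,:,2];g=(np.hypot(C[:,:,0]-c0[0],C[:,:,1]-c0[1])<25)&(Z>66)&(Z<77)&(d>0)
    P=C[g];print("top face pts",g.sum(),np.median(P[:,2]) if g.sum() else 0)
    return g
E
python3 - <<'E'
from tip import *
z=np.load("w5.npz");p=dict(camera_matrix=z["K"],k1=float(z["k1"]),world_from_camera=z["T"]);C=cloud(p,z["d"])
g=hole(p,C,z["d"],z["im"])
for v in range(188,218,1):
    print(v,''.join('#' if g[v,u] else ('o' if C[v,u,2]>90 else '.') for u in range(258,304)))
s=sensors.sense();e=s["eef_pos"];print(e,s["tcp_rot"],s["grasp_force"])
p,im,d=snap("wrist");C=cloud(p,d);np.savez("w9.npz",im=im,d=d,T=p["world_from_camera"],K=p["camera_matrix"],k1=p["k1"]);save("w9",im)
print(rod(C,d,e,s["tcp_rot"][2]))
try: chk(p,im,d)
except Exception as x: print(x)
E
```

```text
top face pts 313 71.88707203163966
188 oooooooooooooooooooooooooooooooooooooooooooooo
189 oooooooooooooooooooooooooooooooooooooooooooooo
190 oooooooooooooooooooooooooooooooooooooooooooooo
191 ooooooooooooooooooo...o...oooooooooooooooooooo
192 ooooooooooooooooo............ooooooooooooooooo
193 ooooooooooooooo................ooooooooooooooo
194 ooooooooooooo..................#oooooooooooooo
195 oooooooooooo#..................##ooooooooooooo
196 ooooooooooo##..................###oooooooooooo
197 ooooooooooo##..................####ooooooooooo
198 oooooooooo####................#####ooooooooooo
199 ooooooooo#####...............#######oooooooooo
200 ooooooooo######.............########oooooooooo
201 ooooooooo#######............#########ooooooooo
202 ooooooooo########.........###########ooooooooo
203 ooooooooo##########......###########.ooooooooo
204 ooooooooo###########################.ooooooooo
205 ooooooooo.##########################oooooooooo
206 ooooooooo.#######################.#.oooooooooo
207 oooooooooo#########################.oooooooooo
208 oooooooooo.#######################.oooooo
[... 439 characters left out ...]
ooooooooooooooooooooooooo
[565.74888917 -15.0252467  273.75951543] [-3.14153879e+00  9.35809894e-05  1.24364968e+00] 40.9818434715271
(array([[-115.  ,   -0.29,   -0.43],
       [-105.  ,   -0.3 ,   -0.44],
       [ -95.  ,   -0.26,   -0.29],
       [ -85.  ,   -0.33,   -0.43],
       [ -75.  ,   -0.31,   -0.26],
       [ -65.  ,   -0.36,   -0.27]]), np.float64(-121.68661880550474))
ring outer (array([565.07, -14.41]), np.float64(34.76), 97)
opening (array([565.05, -14.78]), np.float64(12.97), 82)
grip ((582.2814331054688, 94.92012023925781), (33.98394012451172, 14.082233428955078), 80.78196716308594) 630
tray slope 0.16826309093301453 x at y=-13.8: 563.848682926751
cyl top region under lamp
```

Run:
```python
from tip import *
from scipy.optimize import least_squares
for f in("w5",):
    z=np.load(f+".npz");p=dict(camera_matrix=z["K"],k1=float(z["k1"]),world_from_camera=z["T"]);C=cloud(p,z["d"])
    g=hole(p,C,z["d"],z["im"]);B=[]
    for v in range(196,204):
        x=np.where(g[v])[0]; l=x[x<279].max();r=x[x>279].min();B+=[[l+.5,v],[r-.5,v]]
    P=onplane(p,B,72.)[:,:2]
    print("free r",circ(P)); s=least_squares(lambda c:np.hypot(*(P-c).T)-9,[565,-15]);print("r=9",s.x,np.sqrt(np.mean(s.fun**2)))
```

```text
top face pts 313 71.88707203163966
free r (array([564.47, -13.48]), np.float64(8.7), 16)
r=9 [564.53992314 -13.03618741] 0.306742069829609
```

The hole is at (564.6,-13.3) and the lamp at (565,-14.6). Centre the tip at (564.7,-14) and check before descending.

Call:
{"fn": "move_arm", "kwargs": {"motion": [[0,0,0,0.001,-0.001,0,0.02],[0,0,0,0.0011,-0.0012,0.005,0.02],[0,0,0,0.0011,-0.0012,0.012,0.02],[0,0,0,0.0011,-0.0012,0.02,0.02],[0,0,0,0.0011,-0.0012,0.028,0.02],[0,0,0,0.0011,-0.0012,0.033,0.02],[0,0,0,0.0011,-0.0012,0.035,0.02],[0,0,0,0.0011,-0.0012,0.035,0.02]]}}

```text
clock: 20.15
eef_pos: [565.1, -12.8, 238.8]
tcp_rot: [-3.142, 0.0, 1.245]
contact_force: [0.4, 0.3, -1.1]
opening: 0.298
grasp_force: 41.0
```

Call:
{"fn": "move_arm", "kwargs": {"motion": [[0,0,0,0,0,0,0.02],[0,0,0,0,0,0,0.02],[0,0,0,0,0,0,0.02]]}}

```text
clock: 20.52
eef_pos: [565.1, -12.9, 239.0]
tcp_rot: [3.141, -0.0, 1.245]
contact_force: [0.4, -0.2, -1.5]
opening: 0.298
grasp_force: 41.0
```

Run:
```python
from tip import *
s=sensors.sense();e=s["eef_pos"];print(e,s["tcp_rot"],s["grasp_force"],s["qvel"].max())
p,im,d=snap("wrist");C=cloud(p,d);save("w10",im)
print(rod(C,d,e,s["tcp_rot"][2]))
try: chk(p,im,d)
except Exception as x: print(x)
```

```text
[565.13845221 -12.88207742 238.96495488] [ 3.14130356e+00 -8.11666427e-05  1.24474100e+00] 40.9824800491333 0.0015400488672675432
(array([[-115.  ,   -0.26,   -0.45],
       [-105.  ,   -0.19,   -0.2 ],
       [ -95.  ,   -0.31,   -0.45],
       [ -85.  ,   -0.26,   -0.26],
       [ -75.  ,   -0.3 ,   -0.29],
       [ -65.  ,   -0.65,   -0.34]]), np.float64(-121.56835882139524))
ring outer (array([565.04, -14.27]), np.float64(34.76), 123)
opening (array([554.44,  17.91]), np.float64(0.77), 4)
grip ((582.267578125, 94.93032836914062), (34.1654052734375, 14.18093204498291), 80.87020874023438) 778
tray slope 0.17044501014567284 x at y=-13.8: 563.6705759607257
cyl top region under lamp
```

Call:
{"fn": "move_arm", "kwargs": {"motion": [[0,0,0,-0.0006,0,0.003,0.02],[0,0,0,-0.0006,0,0.008,0.02],[0,0,0,-0.0006,0,0.014,0.02],[0,0,0,-0.0006,0,0.02,0.02],[0,0,0,-0.0006,0,0.026,0.02],[0,0,0,-0.0006,0,0.032,0.02],[0,0,0,-0.0006,0,0.036,0.02],[0,0,0,-0.0006,0,0.037,0.02]]}}

```text
clock: 21.58
eef_pos: [564.7, -13.4, 201.5]
tcp_rot: [-3.141, 0.0, 1.245]
contact_force: [0.1, -0.3, -1.7]
opening: 0.301
grasp_force: 41.0
```

Call:
{"fn": "move_arm", "kwargs": {"motion": [[0,0,0,0,0,0,0.02],[0,0,0,0,0,0,0.02],[0,0,0,0,0,0,0.02]]}}

```text
clock: 21.95
eef_pos: [565.0, -13.4, 202.0]
tcp_rot: [3.141, -0.0, 1.245]
contact_force: [0.3, -0.1, -1.0]
opening: 0.296
grasp_force: 41.0
```

Run:
```python
from tip import *
s=sensors.sense();e=s["eef_pos"];print(e,s["tcp_rot"],s["grasp_force"])
p,im,d=snap("wrist");C=cloud(p,d)
print(rod(C,d,e,s["tcp_rot"][2]))
try: chk(p,im,d)
except Exception as x: print(x)
```

```text
[564.98108732 -13.43715371 201.97393953] [ 3.14127428e+00 -8.87328577e-05  1.24476827e+00] 40.981972217559814
(array([[-115.  ,   -0.3 ,   -0.65],
       [-105.  ,   -0.25,   -0.45],
       [ -95.  ,   -0.28,   -0.41],
       [ -85.  ,   -0.33,   -0.54],
       [ -75.  ,   -0.28,   -0.3 ],
       [ -65.  ,   -0.35,   -0.31]]), np.float64(-121.34998100138051))
ring outer (array([562.96,  -9.46]), np.float64(30.43), 72)
opening (array([570.05,  14.57]), np.float64(0.68), 4)
grip ((582.2233276367188, 94.60045623779297), (33.53031539916992, 14.198948860168457), 80.9067611694336) 993
tray slope 0.16964020903108543 x at y=-13.8: 563.7884054927224
cyl top region under lamp
```

Call:
{"fn": "move_arm", "kwargs": {"motion": [[0,0,0,0,0,0.003,0.02],[0,0,0,0,0,0.008,0.02],[0,0,0,0,0,0.014,0.02],[0,0,0,0,0,0.02,0.02],[0,0,0,0,0,0.026,0.02],[0,0,0,0,0,0.032,0.02],[0,0,0,0,0,0.036,0.02],[0,0,0,0,0,0.038,0.02]]}}

```text
clock: 23.0
eef_pos: [564.8, -13.4, 163.5]
tcp_rot: [-3.141, 0.0, 1.245]
contact_force: [0.4, -0.3, -0.5]
opening: 0.302
grasp_force: 41.0
```

Call:
{"fn": "move_arm", "kwargs": {"motion": [[0,0,0,0,0,0,0.02],[0,0,0,0,0,0,0.02],[0,0,0,0,0,0,0.02],[0,0,0,0,0,0,0.02],[0,0,0,0,0,0,0.02],[0,0,0,0,0,0,0.02]]}}

```text
clock: 23.75
eef_pos: [564.9, -13.4, 163.8]
tcp_rot: [3.142, -0.0, 1.245]
contact_force: [0.3, -0.0, -1.6]
opening: 0.299
grasp_force: 41.0
```

Run:
```python
from h import *
s=sensors.sense();e=s["eef_pos"];print(e,s["tcp_rot"],s["contact_force"],s["grasp_force"],abs(s["qvel"]).max(),"tip z",e[2]-122)
if abs(e[2]-164)<3 and np.hypot(e[0]-565,e[1]+13.5)<1.5 and s["grasp_force"]>20: print(order.sign_off())
```

```text
[564.87914572 -13.40518623 163.806554  ] [ 3.14156165e+00 -3.35692726e-05  1.24478639e+00] [ 0.27341517 -0.01258513 -1.62262935] 40.9826123714447 0.0012642162528659453 tip z 41.80655400019697
the job is handed in; nothing more can be done
None
```

I handed the job in at 23.75 s; no verdict came back. By my measurements the tray is home against the stop (within about 1.5 mm) and released, and the scope is held still and upright in the plug hole, with its tip about 30 mm below the mouth and within about 1 mm of centre.

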